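Hold the microscope's sprung shutter half open for an oblique-light picture

TASK

The dish on the microscope stage is to be photographed in half-shuttered light from below. Turn the selector knob on the microscope base clockwise until it clicks home at the green mark, then slide the sprung shutter grip to the long green half-way mark and keep holding it there, steady: finish while still holding it, because it springs shut when let go. Never let the shutter run wide open, and leave the dish and everything else on the bench and on the microscope where it lies.

Things in the scene. Friction and masses are not known exactly. Their poses are not given: they have to be found in the camera images.
- base: camera microscope, fixed: white light base 340 mm deep (its x) by 320 wide (y), flat deck 80 mm above the bench. Origin: centre of its underside; x points from the operator to the column, y to the operator's left. Along the front of the deck a dark panel (x -155 to -55 mm) carries the selector knob (axis at x -105, y -100) and the shutter grip (x -105, y +45 closed to +105 wide open)
- selector (a joint): angle of the selector knob in rad, positive clockwise seen from above. Three click stops: -0.70 (yellow mark), 0 (white mark, pointer along the base's +x) and +0.70 (green mark, light from below); end stops 0.10 beyond the outer two. A click takes up to about 0.07 N m; within about 0.3 rad of a stop the knob draws itself home when let go. It starts at yellow or white
- selector_grip (a point): centre of the top of the selector knob, on its turning axis, 113 mm above the bench; turns with the knob (its x points along the bar to the pointer end). The knob is a light grey bar 40 mm long (x), 12 mm thick (y), standing 27 mm above a 42 mm round foot (foot's top 6 mm above the deck), with a black pointer line on one end
- shutter (a joint): travel of the shutter grip in m: 0 closed (where it starts), 0.030 half way, 0.060 wide open; grows along the base's +y, to the operator's left. A spring pulls it closed: 2.7 N at 0, 8.1 N half way, 13.5 N wide open, plus about 0.4 N of friction
- shutter_grip (a point): centre of the top of the shutter grip, 110 mm above the bench; axes as the base's; moves with the grip. The grip is a blue upright tab 14 mm thick along the slide (y), 26 mm wide (x), from 3 to 30 mm above the deck, with a white line across its top and, at deck level, a white index pointer that reaches 8 mm out of its far side to the scale
- stage (a point): centre of the clear glass insert, 104 mm square, flush in the deck (base x 45, y 0, 80 mm up); axes as the base's. Under it a black blade, moved by the shutter grip, covers a pale round light window 60 mm across and bares half of it at half travel. A camera tube up to 68 mm across hangs over it from 195 to 381 mm above the bench, on a 32 mm column at base x 135
- half_mark (a point): middle of the long green half-way mark on the shutter's scale, fixed on the deck at base x -73, y +75 mm, 80 mm up; axes as the base's. The scale lies on the far side of the slot; small white ticks show closed, quarter, three quarters and wide open. The grip is half way when its white pointer meets the green mark (same base y)
- dish: closed clear culture dish, 60 mm across, 15 mm high, loose on the glass insert under the camera; origin at the centre of its underside. Leave it alone
- forceps: steel forceps, 110 mm long along their x, 8 mm high, lying loose on the left of the microscope's deck; origin under their middle. Leave them alone
- dish_stack: stack of three clear culture dishes, 60 mm across, 46 mm high, on the bench; origin at the centre of the underside. Leave it alone
- slide_box: blue slide box 200 x 95 x 35 mm on the bench; origin at the centre of the underside. Leave it alone
- stain_bottle: amber bottle with black cap, 48 mm across, 100 mm high, on the bench; origin at the centre of the underside. Leave it alone
- oil_bottle: small white bottle with red cap, 30 mm across, 65 mm high, on the bench; origin at the centre of the underside. Leave it alone
- beaker: empty clear beaker, 68 mm across, 90 mm high, on the bench; origin at the centre of the underside. Leave it alone

How it is judged:
On the way, in this order (a step that is already met when the one before it is completed fails the run):
1. the selector stands clicked home at the green mark, the shutter still closed (value of joint selector between 0.55 and 0.85 rad and value of joint shutter below 0.006 m), for 0.2 s.
2. the fingers hold the shutter at half travel (value of joint shutter between 0.025 and 0.035 m and contact force between the fingers and shutter above 3 N), for 0.5 s.
At the end, for the whole second after the job is handed in: The selector rests at the green stop (+0.70 within 0.15 rad) and the fingers, and nothing else, hold the shutter steady at half travel (30 mm within 5 mm, slower than 10 mm/s, pressed by the fingers with over 3 N); the dish has stayed within 10 mm and the forceps within 20 mm of where they lay (all of step 2 and value of joint selector between 0.55 and 0.85 rad and velocity of joint shutter between -0.01 and 0.01 m/s and distance of dish from where it was at the start of the episode below 0.01 m and distance of forceps from where it was at the start of the episode below 0.02 m); the arm keeps its last pose, push and grip.
It fails at once if the shutter is opened more than 50 mm (wide open) (value of joint shutter above 0.05 m).
It fails at once if the dish on the stage is shifted by more than 10 mm (distance of dish from where it was at the start of the episode above 0.01 m).
It fails at once if another loose thing is shifted by more than 20 mm (distance of any of forceps, dish_stack, slide_box, stain_bottle, oil_bottle, beaker from where it was at the start of the episode above 0.02 m).
It also fails if it takes over 51 s, if anything falls off the work surface, if the arm or the gripper's body presses on something with over 40 N, if the wrist force passes 120 N, or if a joint passes its speed limit or range.

ROBOT

A 7-joint arm with a two-finger parallel gripper is mounted at the origin on the work surface. World frame = base frame: x ahead of the robot, y to its left, z up, the work surface at z = 0. Lengths are in m, angles in rad, forces in N, time in s.
With the tool pointing down it reaches from about 0.425 to 0.95 m from the base axis. Payload 4.7 kg.
Tool frame: the origin (TCP) lies where the fingers leave the gripper's body, on its centre line; the fingertips stand 73 mm ahead of it and the grasp point (between the pads) lies 54 mm ahead of it; z points along the fingers, y is the line along which they close (so a half turn about z gives the same grasp; the last joint's range is limited). The gripper opens to 85 mm and grips with 20 to 120 N. Pads are 22 mm wide; open, the fingers measure 114 mm over their backs; the gripper's body (76 mm by 85 mm) begins 54 mm behind the grasp point. The pads swing forward as they close: fully open they stand 13 mm farther back than shut.
Start: joints at [1.166, 0.469, -0.049, 1.532, 0.024, 1.141, -0.082], TCP at [0.248, -0.628, 0.304] pointing down, gripper open.
Joint ranges: [-2.59, 2.59], [-0.33, 1.99], [-1.39, 1.29], [0.1, 2.45], [-1.04, 4.18], [0.21, 1.99], [-2.66, 2.66]. Speed limits (rad/s): [2.57, 2.57, 3.14, 3.14, 3.14, 3.14, 3.14].

INTERFACE

Orientations are given as a rotation vector (axis times angle).
In Python, from workcell import r, imaging gives the robot as it stands. The module is installed in compiled form; this text tells all that it offers.
- The arm moves only by the tool drive_tool, never from a script. Its arguments are lists of equal length, an entry for each row: "linear": the shift along the tool's x, y, z in m, a list of three; "twist": the turn about the tool's z in rad. In form: {"linear": [[dx, dy, dz], ...], "twist": [twist, ...]}. A call has 1 to 5 rows; each row is the pose to reach, as a shift and turn from the pose commanded when the call began, along the tool's axes at that moment; what a row does not reach only later rows make up. A row lasts 1/10 s, in which the tool goes at most 50 mm and 8.59 degrees, less where a joint would pass 70% of its speed; a pose out of reach is approached as far as the arm can. A call with a gripper value outside its range is refused whole. "fingers" is the opening, from 0 (shut) to 1 (fully open), set as the call begins (left out, the last holds). The fingers move at their own pace and stop on an object; "force" is the grip in N (left out, the last holds). Time passes only in rows, so rows that repeat a pose let the fingers close. It gives the time, the measured TCP pose, the force, the opening and the grip force at its end, in the units of the state.
- r.read_state(): the state, without advancing time (a new reading comes with each control period).
- imaging.get_image(name): name is "side" or "top" or "wrist"; returns the picture (400x640x3 uint8, red, green, blue); there is no depth.
- imaging.camera_model(name): a dict with "mtx" (3x3 intrinsics, pixels), "extrinsics" (4x4, takes a point from camera to world coordinates); the wrist camera has in their place "T_tool_cam" (4x4, takes a point from camera to tool coordinates, whose origin is the TCP and whose axes are the flange's). Camera axes: x right, y up, looking along -z (the intrinsics and any distortion apply to the point x, -y, -z); pixel columns grow to the right and rows downward; lengths in m; the calibration is good to about 2 mm. A picture is of the moment at which its call begins: read the wrist's pose just before it. camera_model takes no time and is no camera call.
- r.job_done(): hands the job in; it is judged then, once.
Trained networks look in the newest picture that a camera, given by its name, has taken for a name from the list of things; names that differ only in an ending like _2 or _b are one class to them, and where a whole thing is asked for, a point or a joint stands for the part that bears it (a point fixed in the world has none). Each returns a list of dicts, best first, with "conf" (0 to 1); they miss things now and then, are a little off and sometimes report something else, mostly with a low value. They report only what shows in the picture. A call takes as long as a camera call.
- imaging.find_in(camera, thing): "rect" ([left, top, right, bottom] in pixels, round what is visible of it).
The state is a dict: "time": time; "joint_pos": joint angles; "joint_velocities": joint speeds; "tau": joint torques, N m; "position": TCP position; "tool_rot": TCP orientation; "ft_force": force on the tool from outside, world axes, zero at the start; "ft_torque": the same for the moment, N m; "finger_gap": finger opening in m; "gripper_force": force on a finger pad.
Only numpy, scipy, OpenCV 4.12 (cv2) and the standard library are available. Lean on these libraries where they do the work, as an engineer would, in place of code of your own. Each camera call takes 0.05 s, during which the arm holds its last target. There are 200 camera calls.

## Working session

There is one attempt and no reset: what is moved stays moved. The work goes in short steps, Python scripts to look and compute and a tool call to move; the robot and the scene stay as the last step left them, time stands still between calls to the robot, and variables do not carry over. Pictures are saved under pics/ and viewed, at most 10 in all, crops included, and the job is handed in when it is done.

Besides the shell and the picture viewer there is one more tool, called as name([rows], argument=value, ...), one row to a line, values as JSON. drive_tool: Moves the arm, as the interface text tells. Its arguments: {"type":"object","properties":{"linear":{"type":"array"},"twist":{"type":"array"},"fingers":{"type":"number"},"force":{"type":"number"}},"required":["linear","twist"]}

```bash
mkdir -p pics; cat > h.py <<'E'
import numpy as np, cv2
from scipy.spatial.transform import Rotation as R
from workcell import r, imaging
def cam(n):
    m=imaging.camera_model(n)
    if n=='wrist':
        s=r.read_state(); T=np.eye(4); T[:3,:3]=R.from_rotvec(s['tool_rot']).as_matrix(); T[:3,3]=s['position']
        return np.array(m['mtx']),T@np.array(m['T_tool_cam'])
    return np.array(m['mtx']),np.array(m['extrinsics'])
def proj(c,P):
    K,E=c; p=(np.linalg.inv(E)@np.append(P,1))[:3]; q=K@(p*[1,-1,-1]); return q[:2]/q[2]
def unproj(c,uv,z):
    K,E=c; d=np.linalg.inv(K)@[uv[0],uv[1],1.]; d=E[:3,:3]@(d*[1,-1,-1]); o=E[:3,3]; return o+d*(z-o[2])/d[2]
def snap(n,f):
    c=cam(n); im=imaging.get_image(n); cv2.imwrite('pics/'+f,im[:,:,::-1]); return c,im
E
python3 - <<'E'
from h import *
print(r.read_state())
for n in ['top','side']:
    c,im=snap(n,n+'0.png'); print(n,c, imaging.camera_model(n).keys())
    for t in ['base','selector','shutter','stage','dish','forceps']: print(t,imaging.find_in(n,t)[:2])
a=cv2.imread('pics/top0.png');b=cv2.imread('pics/side0.png')
E
```

```text
{'time': 0.0, 'joint_pos': array([ 1.16608317,  0.46942084, -0.04857516,  1.53367872,  0.02411466,
        1.14098891, -0.08226761]), 'joint_velocities': array([ 4.74022941e-04,  4.20464607e-04, -7.38137128e-04,  3.47092414e-06,
       -7.49123692e-04,  9.86088779e-04,  1.18031308e-03]), 'tau': array([-3.70434827e-04, -5.10315049e+01, -4.69416752e-02, -2.37716299e+01,
        1.06528497e-02,  7.50644744e-03,  1.52127672e-05]), 'position': array([ 0.24758667, -0.62748592,  0.30288155]), 'tool_rot': array([-3.08445307e+00, -5.86591661e-01,  7.00969218e-04]), 'ft_force': array([-0.39552767,  0.31296914, -0.07658609]), 'ft_torque': array([-0.00522995, -0.01886154,  0.00632942]), 'gripper_force': 0.0, 'finger_gap': 0.0857181570692803}
top (array([[375.0425536 ,   0.        , 322.36915726],
       [  0.        , 375.0425536 , 202.05841831],
       [  0.        ,   0.        ,   1.        ]]), array([[-0.00941407,  0.99003477, -0.14050813,  0.36705028],
       [-0.99994896, -0.00983603, -0.00230889, -0.01527532],
       [-0.00366792,  0.14047923,  0.99007683,  1.10935809],
       [ 0.      
[... 718 characters left out ...]
6628],
       [-0.05905799, -0.67320012,  0.7370982 ,  0.86037063],
       [-0.01881046,  0.73900639,  0.67343576,  0.89116568],
       [ 0.        ,  0.        ,  0.        ,  1.        ]])) dict_keys(['mtx', 'extrinsics'])
base [{'rect': [236.9, 89.9, 369.3, 254.5], 'conf': 0.64}]
selector [{'rect': [339.7, 157.3, 352.9, 173.0], 'conf': 0.53}]
shutter [{'rect': [235.3, 90.5, 370.9, 254.7], 'conf': 0.37}, {'rect': [335.5, 154.9, 350.3, 174.8], 'conf': 0.28}]
stage [{'rect': [233.4, 87.3, 367.6, 250.8], 'conf': 0.97}]
dish [{'rect': [286.1, 182.9, 299.7, 199.7], 'conf': 0.77}, {'rect': [324.9, 117.5, 344.8, 144.4], 'conf': 0.35}]
forceps [{'rect': [251.1, 217.1, 294.5, 223.3], 'conf': 0.77}]
```

View pics/top0.png

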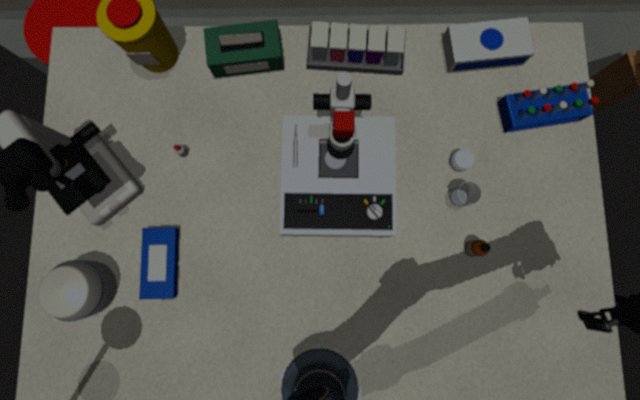

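View pics/side0.png

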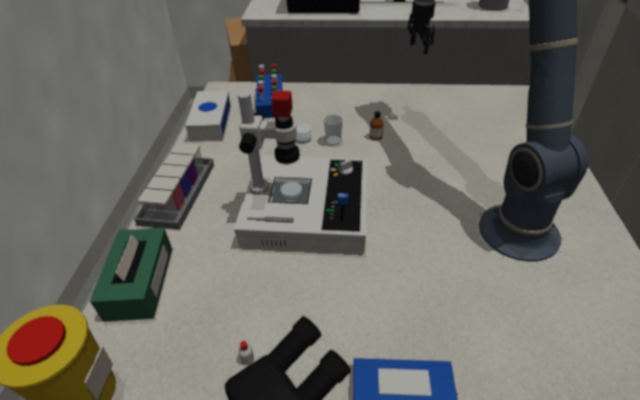

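```bash
python3 - <<'E'
from h import *
c=cam('top')
for n,uv,z in [('knob',(374.5,211.5),.113),('shut',(321.5,210),.11),('deckFL',(283,233),.08),('deckFR',(394,233),.08),('deckBL',(284,117),.08),('deckBR',(394,117),.08)]: print(n,unproj(c,uv,z).round(4))
im=cv2.imread('pics/top0.png')[105:245,270:410]; cv2.imwrite('pics/c1.png',cv2.resize(im,None,fx=4.2,fy=4.2,interpolation=cv2.INTER_CUBIC))
E
```

```text
knob [ 0.4816 -0.152   0.113 ]
shut [ 0.4874 -0.0104  0.11  ]
deckFL [0.4285 0.0958 0.08  ]
deckFR [ 0.4256 -0.2082  0.08  ]
deckBL [0.7604 0.0947 0.08  ]
deckBR [ 0.757  -0.2202  0.08  ]
```

View pics/c1.png

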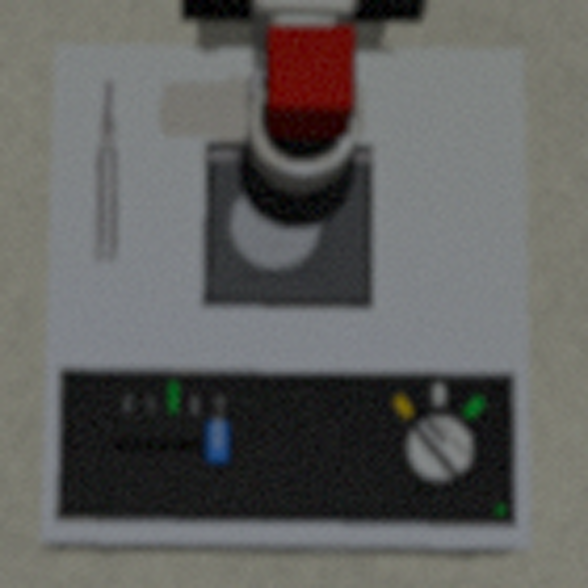

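drive_tool([
  [0.39,-0.36,0],
  [0.39,-0.36,0],
  [0.39,-0.36,0],
  [0.39,-0.36,0],
  [0.39,-0.36,0],
], twist=[0,0,0,0,0])

```text
time: 1.2
position: [0.357, -0.4008, 0.3042]
tool_rot: [3.086, 0.586, 0.001]
ft_force: [1.9, -0.2, 0.1]
finger_gap: 0.0853
gripper_force: 0.0
```

```bash
cat >> h.py <<'E'
def to(P,yaw,s=None):
    s=s or r.read_state(); M=R.from_rotvec(s['tool_rot']).as_matrix(); y=np.arctan2(M[1,0],M[0,0])
    print('pos',np.round(s['position'],4),'yaw',y.round(4),'F',np.round(s['ft_force'],1),'M',np.round(s['ft_torque'],2),'gap',s['finger_gap'],'t',s['time'],'tilt',M[2].round(4),'j7',s['joint_pos'][6])
    print('shift',(M.T@(np.array(P)-s['position'])).round(4),'twist',round(y-yaw,4))
E
python3 -c "
from h import *
to([.4816,-.152,.30],.7)"
```

```text
pos [ 0.357  -0.4008  0.3042] yaw 0.3756 F [ 1.9 -0.2  0.1] M [-0.   -0.02  0.04] gap 0.08530078111051437 t 1.2 tilt [ 3.e-04  8.e-04 -1.e+00] j7 -0.4711352891500358
shift [ 0.2072 -0.1858  0.0041] twist -0.3244
```

drive_tool([
  [0.207,-0.186,0.004],
  [0.207,-0.186,0.004],
  [0.207,-0.186,0.004],
  [0.207,-0.186,0.004],
  [0.207,-0.186,0.004],
], twist=[-0.1,-0.2,-0.32,-0.32,-0.32])

```text
time: 1.7
position: [0.4686, -0.1773, 0.3008]
tool_rot: [2.953, 1.07, 0.001]
ft_force: [0.4, -1.0, 0.5]
finger_gap: 0.0854
gripper_force: 0.0
```

```bash
python3 -c "
from h import *
to([.4816,-.152,.30],.7)
c,im=snap('wrist','w1.png'); print(c)
for t in ['selector','shutter','selector_grip','shutter_grip']: print(t,imaging.find_in('wrist',t)[:2])"
```

```text
pos [ 0.4686 -0.1773  0.3008] yaw 0.6955 F [ 0.4 -1.   0.5] M [-0.04 -0.06 -0.08] gap 0.08543297057976436 t 1.7 tilt [ 4.0e-04  1.3e-03 -1.0e+00] j7 -0.6815553462031539
shift [ 0.0262 -0.0111  0.0008] twist -0.0045
(array([[330.98057705,   0.        , 317.828937  ],
       [  0.        , 330.98057705, 199.27600075],
       [  0.        ,   0.        ,   1.        ]]), array([[ 0.64133157,  0.73708369,  0.21307613,  0.52327051],
       [-0.76726223,  0.61553314,  0.18007671, -0.1311827 ],
       [ 0.00157619, -0.27897415,  0.96029732,  0.37179156],
       [ 0.        ,  0.        ,  0.        ,  1.        ]]))
selector [{'rect': [286.7, 131.6, 334.7, 188.0], 'conf': 0.67}, {'rect': [481.1, 232.9, 589.3, 321.2], 'conf': 0.46}]
shutter [{'rect': [138.9, 8.8, 190.8, 60.1], 'conf': 0.7}]
selector_grip [{'rect': [284.9, 132.7, 334.8, 186.7], 'conf': 0.82}]
shutter_grip [{'rect': [138.8, 13.0, 191.3, 53.0], 'conf': 0.62}]
```

View pics/w1.png

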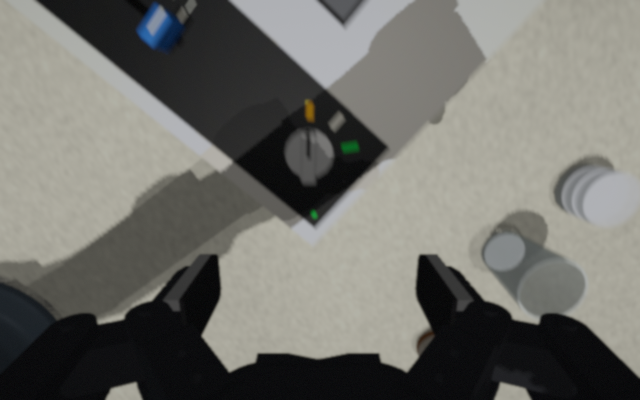

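```bash
python3 -c "
from h import *
c,im=snap('wrist','w2.png'); to([.4816,-.152,.30],.7)
s=cv2.imread('pics/w2.png')
cv2.imwrite('pics/w2c.png',cv2.resize(s[0:270,100:460],None,fx=2.2,fy=2.2,interpolation=cv2.INTER_CUBIC))
np.save('c2.npy',c[1])"
```

```text
pos [ 0.4676 -0.1803  0.3003] yaw 0.6939 F [-0.7 -1.   0.1] M [0.   0.01 0.  ] gap 0.08541975447818212 t 2.0 tilt [-7.e-04  3.e-04 -1.e+00] j7 -0.6767244054582277
shift [ 0.0289 -0.0128  0.0002] twist -0.0061
```

View pics/w2c.png

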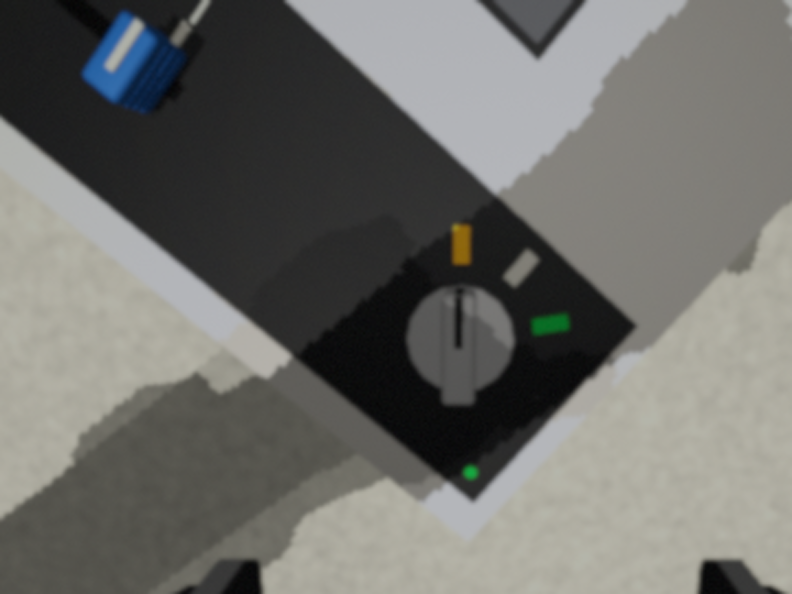

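```bash
python3 -c "
from h import *
c=(np.array(imaging.camera_model('wrist')['mtx']),np.load('c2.npy'))
u=lambda x,y,z:unproj(c,(100+x/2.2,y/2.2),z)
d=[((460,339),.086,(-105,-100)),((124,45),.110,(-105,45)),((538,57),.08,(-7,-52)),((470,540),.08,(-170,-160)),((458,348),.113,(-105,-100))]
W=np.array([u(*a,z)[:2] for a,z,b in d]);B=np.array([b for *_,b in d])/1e3
pfr=u(474,499,.08);pbr=u(635,325,.08);print('panel',pfr,pbr,np.arctan2(*(pbr-pfr)[1::-1]),np.linalg.norm(pbr-pfr))
print(W.round(4))
mw,mb=W.mean(0),B.mean(0);H=(B-mb).T@(W-mw);y=np.arctan2(H[0,1]-H[1,0],H[0,0]+H[1,1]);Q=np.array([[np.cos(y),-np.sin(y)],[np.sin(y),np.cos(y)]]);t=mw-Q@mb
print('yaw',y,'t',t);print('res',(W-(B@Q.T+t)).round(4))
for n,b in [('knob',(-.105,-.1)),('shut',(-.105,.045)),('half',(-.105,.075))]: print(n,(Q@b+t).round(4))
print('bar yaw',u(458,290,.113)-u(458,405,.113))
k=Q@(-.105,-.1)+t
to([*k,.20],y+.7)"
```

```text
panel [ 0.43547894 -0.20364684  0.08      ] [ 0.5335376  -0.20549582  0.08      ] -0.018853573442580127 0.09807609459800064
[[ 0.4853 -0.1551]
 [ 0.4922 -0.0096]
 [ 0.5814 -0.1122]
 [ 0.4198 -0.2145]
 [ 0.4859 -0.1545]]
yaw -0.036200483851066986 t [ 0.59388018 -0.0593919 ]
res [[-0.0001  0.0004]
 [ 0.0016  0.001 ]
 [-0.0036 -0.0011]
 [ 0.0016 -0.0013]
 [ 0.0005  0.001 ]]
knob [ 0.4853 -0.1555]
shut [ 0.4906 -0.0106]
half [0.4917 0.0194]
bar yaw [0.03183703 0.02619014 0.        ]
pos [ 0.4676 -0.1803  0.3003] yaw 0.6939 F [-0.7 -1.   0.1] M [0.   0.01 0.  ] gap 0.08541975447818212 t 2.0 tilt [-7.e-04  3.e-04 -1.e+00] j7 -0.6767244054582277
shift [ 0.0296 -0.0077  0.1003] twist 0.0301
```

drive_tool([
  [0.03,-0.008,0.03],
  [0.03,-0.008,0.07],
  [0.03,-0.008,0.1],
  [0.03,-0.008,0.12],
  [0.03,-0.008,0.12],
], twist=[0.03,0.03,0.03,0.03,0.03], fingers=0.6)

```text
time: 2.5
position: [0.4836, -0.1552, 0.1776]
tool_rot: [-2.968, -1.021, 0.009]
ft_force: [-0.6, -0.5, -0.5]
finger_gap: 0.0512
gripper_force: 0.0
```

```bash
python3 -c "
from h import *
to([.4855,-.155,.164],.66)
c,im=snap('wrist','w3.png')
print(proj(c,[.4853,-.1551,.113]),proj(c,[.4853,-.1551,.086]),imaging.find_in('wrist','selector_grip')[:2])"
```

```text
pos [ 0.4836 -0.1552  0.1776] yaw 0.6627 F [-0.6 -0.5 -0.5] M [-0.01  0.02  0.  ] gap 0.051248067591228 t 2.5 tilt [-0.0043 -0.0048 -1.    ] j7 -0.8490594711816442
shift [0.0017 0.001  0.0136] twist 0.0027
[321.0859619  263.79722349] [320.83491759 239.855618  ] [{'rect': [277.5, 200.5, 362.6, 302.1], 'conf': 0.94}, {'rect': [559.6, 304.4, 640.0, 400.0], 'conf': 0.47}]
```

View pics/w3.png

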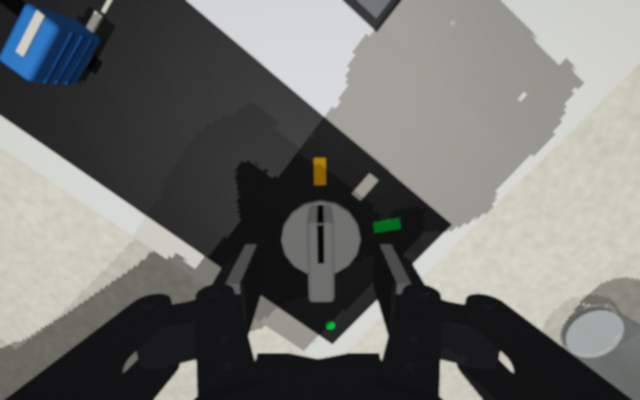

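drive_tool([
  [0.001,0.0,0.014],
  [0.001,0.0,0.014],
  [0.001,0.0,0.014],
], twist=[0,0,0])

```text
time: 2.9
position: [0.4868, -0.1532, 0.1665]
tool_rot: [2.969, 1.026, 0.0]
ft_force: [0.2, 1.1, -0.2]
finger_gap: 0.0509
gripper_force: 0.0
```

drive_tool([
  [0,0,0],
  [0,0,0],
  [0,0,0],
  [0,0,0],
  [0,0,0],
], twist=[0,0,0,0,0], fingers=0, force=30)

```text
time: 3.4
position: [0.4872, -0.1534, 0.1668]
tool_rot: [2.968, 1.026, 0.001]
ft_force: [0.2, -1.7, 2.3]
finger_gap: 0.011
gripper_force: 34.4
```

drive_tool([
  [-0.002,0,0],
  [-0.002,0,0],
  [-0.002,0,0],
  [-0.002,0,0],
  [-0.002,0,0],
], twist=[0,0.1,0.2,0.3,0.4])

```text
time: 3.9
position: [0.4873, -0.1545, 0.1669]
tool_rot: [3.113, 0.411, 0.009]
ft_force: [5.7, -1.3, -2.5]
finger_gap: 0.0112
gripper_force: 33.7
```

drive_tool([
  [0,0,0],
  [0,0,0],
  [0,0,0],
  [0,0,0],
  [0,0,0],
], twist=[0.1,0.2,0.3,0.4,0.5])

```text
time: 4.4
position: [0.4873, -0.1557, 0.1669]
tool_rot: [3.118, -0.373, 0.01]
ft_force: [5.1, -5.2, -2.8]
finger_gap: 0.0113
gripper_force: 33.6
```

drive_tool([
  [0,0,0],
  [0,0,0],
  [0,0,0],
  [0,0,0],
  [0,0,0],
], twist=[0.1,0.2,0.3,0.4,0.5])

```text
time: 4.9
position: [0.4868, -0.1569, 0.1669]
tool_rot: [2.928, -1.135, 0.01]
ft_force: [4.0, -7.2, -2.5]
finger_gap: 0.0111
gripper_force: 33.8
```

```bash
python3 -c "
from h import *
to([.4855,-.155,.164],-.74)"
```

```text
pos [ 0.4868 -0.1569  0.1669] yaw -0.7396 F [ 4.  -7.2 -2.5] M [-1.52 -0.86  0.14] gap 0.011071866319546302 t 4.9 tilt [ 6.4e-03 -5.0e-04 -1.0e+00] j7 -2.0819341826797686
shift [-0.0022 -0.0006  0.0028] twist 0.0004
```

drive_tool([
  [0,0,0],
  [0,0,0],
  [0,0,0],
  [0,0,0],
  [0,0,0],
], twist=[0,0,0,0,0], fingers=0.6)

```text
time: 5.4
position: [0.485, -0.1541, 0.1662]
tool_rot: [-2.932, 1.127, 0.001]
ft_force: [0.8, 0.6, 0.6]
finger_gap: 0.0513
gripper_force: 0.0
```

drive_tool([
  [0,0,-0.03],
  [0,0,-0.06],
  [0,0,-0.06],
  [0,0,-0.06],
  [0,0,-0.06],
], twist=[0,0,-0.14,-0.28,-0.42])

```text
time: 5.9
position: [0.4851, -0.1542, 0.2267]
tool_rot: [3.104, -0.482, 0.001]
ft_force: [-0.4, 0.5, 0.8]
finger_gap: 0.0511
gripper_force: 0.0
```

```bash
python3 -c "
from h import *
to([.460,-.04,.23],-.04)"
```

```text
pos [ 0.4851 -0.1542  0.2267] yaw -0.3079 F [-0.4  0.5  0.8] M [-0.04 -0.03  0.02] gap 0.05112778091092981 t 5.9 tilt [ 5.e-04 -0.e+00 -1.e+00] j7 -1.6823401702839056
shift [-0.0585 -0.1012 -0.0034] twist -0.2679
```

drive_tool([
  [-0.058,-0.101,-0.003],
  [-0.058,-0.101,-0.003],
  [-0.058,-0.101,-0.003],
  [-0.058,-0.101,-0.003],
  [-0.058,-0.101,-0.003],
], twist=[-0.13,-0.27,-0.27,-0.27,-0.27])

```text
time: 6.4
position: [0.4613, -0.0409, 0.2294]
tool_rot: [3.14, -0.069, 0.001]
ft_force: [0.4, 0.5, 0.5]
finger_gap: 0.051
gripper_force: 0.0
```

```bash
python3 -c "
from h import *
imaging.get_image('wrist')
c,im=snap('wrist','w4.png');np.save('c4.npy',c[1]);to([.4915,-.010,.18],-.04)
print(proj(c,[.4906,-.0106,.110]),imaging.find_in('wrist','shutter_grip')[:2])"
```

```text
pos [ 0.4615 -0.0418  0.2293] yaw -0.0466 F [ 0.8 -0.4 -0.5] M [-0.04 -0.02 -0.04] gap 0.050938486445029296 t 6.5 tilt [ 2.e-04  6.e-04 -1.e+00] j7 -1.6752660793556935
shift [ 0.0285 -0.0332  0.0493] twist -0.0066
[263.85751731 179.96349396] [{'rect': [252.3, 142.1, 280.2, 202.8], 'conf': 0.62}]
```

View pics/w4.png

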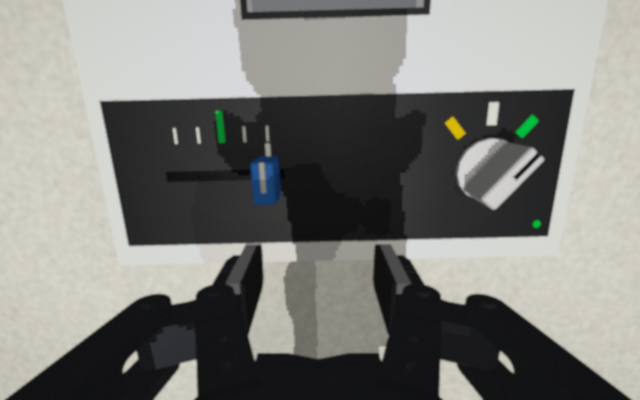

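drive_tool([
  [0.028,-0.033,0.0],
  [0.028,-0.033,0.02],
  [0.028,-0.033,0.045],
  [0.028,-0.033,0.045],
  [0.028,-0.033,0.045],
], twist=[-0.01,-0.01,-0.01,-0.01,-0.01])

```text
time: 7.05
position: [0.4907, -0.0095, 0.1843]
tool_rot: [3.141, -0.056, -0.001]
ft_force: [0.7, -0.7, 0.1]
finger_gap: 0.0512
gripper_force: 0.0
```

```bash
python3 -c "
from h import *
to([.491,-.0108,.163],-.035)
c,im=snap('wrist','w5.png')
print(proj(c,[.4906,-.0106,.110]),imaging.find_in('wrist','shutter_grip')[:2])"
```

```text
pos [ 0.4907 -0.0095  0.1843] yaw -0.0358 F [ 0.7 -0.7  0.1] M [-0.03 -0.03 -0.  ] gap 0.05122413295834024 t 7.05 tilt [-9.e-04  3.e-04 -1.e+00] j7 -1.7644370935051314
shift [0.0003 0.0013 0.0213] twist -0.0008
[321.16280309 257.10485782] [{'rect': [305.0, 206.3, 335.5, 286.8], 'conf': 0.77}]
```

View pics/w5.png

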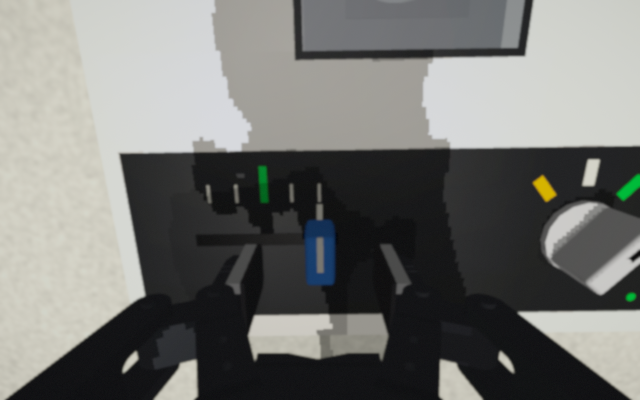

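drive_tool([
  [0,0.001,0.01],
  [0,0.001,0.021],
  [0,0.001,0.021],
], twist=[0,0,0])

```text
time: 7.45
position: [0.4896, -0.0098, 0.1619]
tool_rot: [3.141, -0.054, -0.005]
ft_force: [0.5, 0.2, 0.1]
finger_gap: 0.0513
gripper_force: 0.0
```

drive_tool([
  [0,0,0],
  [0,0,0],
  [0,0,0],
  [0,0,0],
  [0,0,0],
], twist=[0,0,0,0,0], fingers=0, force=40)

```text
time: 7.95
position: [0.4908, -0.0103, 0.1637]
tool_rot: [3.14, -0.054, 0.001]
ft_force: [-1.3, -2.6, 3.3]
finger_gap: 0.0125
gripper_force: 40.4
```

drive_tool([
  [0,-0.005,0],
  [0,-0.01,0],
  [0,-0.015,0],
  [0,-0.02,0],
  [0,-0.02,0],
], twist=[0,0,0,0,0])

```text
time: 8.45
position: [0.4913, 0.0104, 0.1636]
tool_rot: [3.14, -0.052, -0.0]
ft_force: [-2.3, -5.2, 5.4]
finger_gap: 0.013
gripper_force: 40.9
```

```bash
python3 -c "
from h import *
to([.4917,.0194,.163],-.035)"
```

```text
pos [0.4913 0.0104 0.1636] yaw -0.0334 F [-2.3 -5.2  5.4] M [-1.35  0.32  0.17] gap 0.012979696758602529 t 8.45 tilt [-1.0e-04  1.2e-03 -1.0e+00] j7 -1.8174397935846178
shift [ 0.0001 -0.009   0.0006] twist 0.0016
```

Moved about 20.7 mm; 9.5 mm more, then check against the mark.

drive_tool([
  [0,-0.004,0],
  [0,-0.008,0],
  [0,-0.0095,0],
  [0,-0.0095,0],
  [0,-0.0095,0],
], twist=[0,0,0,0,0])

```text
time: 8.95
position: [0.4915, 0.0187, 0.1636]
tool_rot: [3.139, -0.054, -0.001]
ft_force: [-1.4, -7.2, 6.4]
finger_gap: 0.0132
gripper_force: 41.0
```

drive_tool([
  [0,0,0],
  [0,0,0],
  [0,0,0],
  [0,0,0],
  [0,0,0],
], twist=[0,0,0,0,0])

```text
time: 9.45
position: [0.4915, 0.0186, 0.1636]
tool_rot: [3.139, -0.054, -0.001]
ft_force: [-2.2, -8.2, 6.4]
finger_gap: 0.0132
gripper_force: 41.0
```

```bash
python3 -c "
from h import *
to([.4917,.0194,.163],-.035)
c,im=snap('wrist','w6.png')
s=cv2.imread('pics/w6.png')
cv2.imwrite('pics/w6c.png',cv2.resize(s[140:340,200:440],None,fx=3,fy=3,interpolation=cv2.INTER_CUBIC))"
```

```text
pos [0.4915 0.0186 0.1636] yaw -0.0347 F [-2.2 -8.2  6.4] M [-1.61  0.43  0.23] gap 0.013227294640771839 t 9.45 tilt [-4.0e-04  2.3e-03 -1.0e+00] j7 -1.8376623331110065
shift [ 0.0002 -0.0008  0.0006] twist 0.0003
```

View pics/w6c.png

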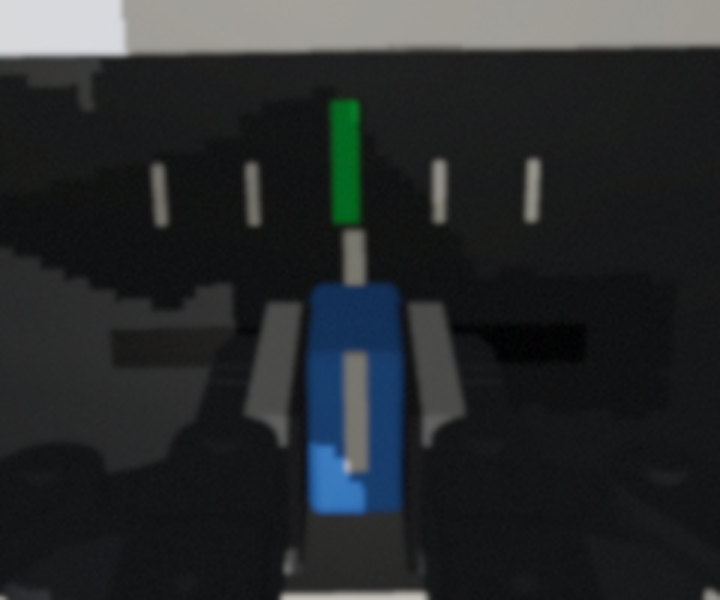

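The white pointer (column 354) sits about 1.2 mm short of the green mark (column 347). I'll nudge it and settle.

drive_tool([
  [0,-0.0012,0],
  [0,-0.0012,0],
  [0,-0.0012,0],
  [0,-0.0012,0],
  [0,-0.0012,0],
], twist=[0,0,0,0,0])

```text
time: 10.0
position: [0.4915, 0.0197, 0.1636]
tool_rot: [3.139, -0.055, -0.001]
ft_force: [-1.9, -8.1, 6.5]
finger_gap: 0.0133
gripper_force: 41.1
```

drive_tool([
  [0,0,0],
  [0,0,0],
  [0,0,0],
  [0,0,0],
  [0,0,0],
], twist=[0,0,0,0,0])

```text
time: 10.5
position: [0.4915, 0.0197, 0.1636]
tool_rot: [3.139, -0.055, -0.001]
ft_force: [-2.6, -7.5, 5.8]
finger_gap: 0.0131
gripper_force: 41.1
```

```bash
python3 -c "
from h import *
to([.4917,.0194,.163],-.035)
print(r.job_done())"
```

```text
pos [0.4915 0.0197 0.1636] yaw -0.0348 F [-2.6 -7.5  5.8] M [-1.67  0.35  0.26] gap 0.013137974872154028 t 10.5 tilt [-5.0e-04  2.6e-03 -1.0e+00] j7 -1.8402435042204048
shift [0.0002 0.0003 0.0006] twist 0.0002
the job is handed in; nothing more can be done
None
```

I turned the selector clockwise to the green mark and handed the job in at 10.5 s, with the fingers still holding the shutter steady at about 30 mm; no verdict came back.

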